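# Rebuild the dowelled colonnette

### The job

Rebuild the small stone column on the dowel of its base: thread on the fluted drum first, then the black collar ring, and last the square-topped capital. The capital must drop fully home over the flat tang at the top of the dowel, so turn it gently on the dowel until it finds the tang and sits down on the collar. The stone is soft: never let more than about 5 kg (50 N) bear on the base or dowel, and leave the other things on the bench where they are.

Things in the scene. Friction and masses are not known exactly. Their poses are not given: they have to be found in the camera images.
- bed (a point): Centre of the flat top bed of the fixed column base, 64 mm above the bench, z up. The upright dowel stands on this point and ends 70 mm above it: 60 mm round, 16 mm in diameter, then a flat tang 10 mm tall, 13.5 mm long, 6 mm thick, centred on the axis. The tang's long side was set by eye, somewhere within 43 degrees either way of this x axis; it is not measured, only seen or felt.
- drum_c (a point): Centre (half-way up) of the loose drum: pale limestone with upright reeds, a cylinder 54 mm in diameter, 36 mm tall, about 0.2 kg, z up, with a 19 mm bore right through along its axis. It stands on the bench and belongs on the bed of the base. Grip it in its upper half: the dowel comes up through it between the fingers and stands 34 mm out of its top when seated.
- collar_c (a point): Centre (half-way up) of the loose black plastic collar ring (astragal) that belongs between drum and capital: 60 mm outside diameter, 10 mm thick, 19 mm bore right through, about 30 g. Lies flat on the bench. Seated on the drum, the dowel stands 24 mm out of it.
- capital_c (a point): Centre (half-way up) of the loose capital: pale limestone, 46 mm tall, about 0.24 kg, standing upright on the bench, z up. Round carved neck, 50 mm at the foot; its top 16 mm is a square block 60 x 60 mm, sides along its x and y, the place to grip it. It belongs on the collar.
- cork_c (a point): Bystander: a loose cork ring (a rest for flasks), tan, 68 mm outside diameter, 12 mm thick, with a wide 44 mm hole. Point at its centre. It is not part of the column.
- brush: Bystander: a brush lying on the bench, 170 mm long.
- hammer: Bystander: a hammer with a pale wooden handle lying on the bench, 220 mm long.
- jar: Bystander: a closed jar, 56 mm in diameter and 75 mm tall; origin at its underside.
- fragment: Bystander: a sandy stone fragment, about 70 x 45 x 54 mm; origin at its underside.
- volute: Bystander: a broken grey volute stone, about 95 x 64 x 38 mm; origin at its underside.
- base: The fixed column base, with its dowel: pale round stone, 100 mm in diameter at the foot, 52 mm at the bed, on a bench turntable 170 mm across that does not turn. Bright steel dowel, set hard. Origin on the bench, 64 mm below the bed, same axes.
- capital: The capital again, origin at the centre of its underside. Its blind socket, from below: 18 mm round bore for 15 mm, then a slot along its x axis, 16 x 8 mm, 10.5 mm deep, for the tang (either way round). With slot and tang out of line by over about 0.1 rad it stops on the tang, 9 mm short of the collar; turned into line it goes down onto the collar.
There are look-alikes about, which are no part of the job. There is more than one size of the part that bears collar_c; the job needs the middle-sized.

How it is judged:
On the way, in this order (a step that is already met when the one before it is completed fails the run):
1. the drum sits on the base, on the dowel (horizontal distance between drum_c and bed below 0.004 m and z of drum_c in the frame of bed between 0.015 and 0.021 m and angle between drum_c's own z axis and vertical below 0.06 rad), for 0.2 s.
2. the collar lies on the drum, on the dowel (all of step 1 and horizontal distance between collar_c and bed below 0.004 m and z of collar_c in the frame of bed between 0.038 and 0.044 m and angle between collar_c's own z axis and vertical below 0.06 rad), for 0.2 s.
3. the capital is fully home over the tang, down on the collar (all of step 2 and horizontal distance between capital_c and bed below 0.004 m and z of capital_c in the frame of bed between 0.066 and 0.072 m and angle between capital_c's own z axis and vertical below 0.06 rad), for 0.2 s.
At the end, for the whole second after the job is handed in: The drum stands on the base's bed, the collar on the drum and the capital on the collar, each within 4 mm of the dowel's axis, within 3 mm of its seated height and upright within 0.06 rad; everything released and at rest (capital slower than 10 mm/s) (all of step 3 and linear speed of capital below 0.01 m/s); the robot touches nothing.
It fails at once if more than 50 N bears on the base or its dowel (contact force between base and anything else above 50 N).
It fails at once if another thing on the bench is moved by more than 30 mm (distance of any of cork_c, brush, hammer, jar, fragment, volute from where it was at the start of the episode above 0.03 m).
It also fails if it takes over 72 s, if anything falls off the work surface, if the arm or the gripper's body presses on something with over 40 N, if the wrist force passes 120 N, or if a joint passes its speed limit or range.

### The arm

A 6-joint arm with a two-finger parallel gripper is mounted at the origin on the work surface. World frame = base frame: x ahead of the robot, y to its left, z up, the work surface at z = 0. Lengths are in m, angles in rad, forces in N, time in s.
With the tool pointing down it reaches from about 0.375 to 0.825 m from the base axis. Payload 5.5 kg.
Tool frame: the origin (TCP) lies on the centre line of the jaws, within the pads' length; the fingertips stand 25 mm ahead of it and the grasp point (between the pads) lies 6 mm ahead of it; z points along the fingers, y is the line along which they close (so a half turn about z gives the same grasp; the last joint's range is limited). The gripper opens to 85 mm and grips with 20 to 120 N. Pads are 22 mm wide; open, the fingers measure 114 mm over their backs; the gripper's body (76 mm by 85 mm) begins 54 mm behind the grasp point. The pads swing forward as they close: fully open they stand 13 mm farther back than shut.
Start: joints at [1.203, 0.314, -0.047, 1.21, 0, 1.571], TCP at [0.216, 0.56, 0.256] pointing down, gripper open.
Joint ranges: [-2.67, 2.67], [-0.69, 1.73], [-1.03, 1.25], [-2.08, 2.16], [-1.42, 1.45], [-3.14, 3.14]. Speed limits (rad/s): [2.39, 2.39, 3.01, 3.14, 3.14, 3.14].

### API

Orientations are given as a rotation vector (axis times angle).
In Python, from bench import ctrl gives the robot as it stands. The module is installed in compiled form; this text tells all that it offers.
- The arm moves only by the shell command python3 -m pendant 'ROWS' [FORCE]. ROWS is JSON, a list that holds one entry, the list of rows, each a list of 5 numbers: the shift along the world's x, y, z in cm, then the turn about the world's z in degrees, then the closure, from 0 (fully open) to 1 (shut). A call has 1 to 20 rows; each row shifts and turns the commanded pose from where the row before left it; what a row does not reach is not made up. A row lasts 1/8 s, in which the tool goes at most 62.5 mm and 10.7 degrees, less where a joint would pass 70% of its speed; a pose out of reach is approached as far as the arm can. A call with a gripper value outside its range is refused whole. The fingers move at their own pace and stop on an object; FORCE is the grip in N (left out, the last holds). Time passes only in rows, so rows that do not move let the fingers close. It gives the time, the measured TCP pose, the force, the opening and the grip force at its end, in the units of the state.
- ctrl.read_state(): the state, without advancing time (a new reading comes with each control period).
- ctrl.camera(name): name is "scene" or "side" or "wrist"; returns (picture, depth): 420x560x3 uint8, red, green, blue; 420x560 float32, m along the optical axis (not along the pixel's ray), 0 where there is no reading.
- ctrl.camera_params(name): a dict with "intrinsics" (3x3 intrinsics, pixels), "camera_from_world" (4x4, takes a point from world to camera coordinates). Camera axes: x right, y down, z forward; pixel columns grow to the right and rows downward; lengths in m; the calibration is good to about 2 mm. A picture is of the moment at which its call begins: read the wrist's pose just before it. camera_params takes no time and is no camera call; for the wrist camera it gives the pose at the moment of the call.
- ctrl.hand_in(): hands the job in; it is judged then, once.
The state is a dict: "clock": time; "joints": joint angles; "qd": joint speeds; "joint_torque": joint torques, N m; "eef_pos": TCP position; "tcp_rot": TCP orientation; "ft_force": force on the tool from outside, world axes, zero at the start; "ft_torque": the same for the moment, N m; "width": finger opening in m; "finger_force": force on a finger pad.
Only numpy, scipy, OpenCV 4.12 (cv2) and the standard library are available. Lean on these libraries where they do the work, as an engineer would, in place of code of your own. Each camera call takes 0.05 s, during which the arm holds its last target. There are 200 camera calls.

## Working session

There is one attempt and no reset: what is moved stays moved. The work goes in short steps, Python scripts to look and compute and a shell command to move; the robot and the scene stay as the last step left them, time stands still between calls to the robot, and variables do not carry over. Pictures are saved under pics/ and viewed, at most 10 in all, crops included, and the job is handed in when it is done.

```bash
mkdir -p pics; cat > h.py <<'E'
import numpy as np, cv2
from bench import ctrl
def grab(name,tag):
    P=ctrl.camera_params(name); im,d=ctrl.camera(name)
    np.savez(f'pics/{tag}.npz',im=im,d=d,K=P['intrinsics'],T=P['camera_from_world'])
    cv2.imwrite(f'pics/{tag}.png',im[:,:,::-1]); return im,d
def world(tag):
    z=np.load(f'pics/{tag}.npz'); d=z['d']; K=z['K']; T=z['T']
    v,u=np.mgrid[:d.shape[0],:d.shape[1]]
    p=np.stack([(u-K[0,2])*d/K[0,0],(v-K[1,2])*d/K[1,1],d],-1)
    w=(p-T[:3,3])@T[:3,:3]; w[d==0]=np.nan
    return w,z['im']
E
python3 - <<'E'
from h import *
s=ctrl.read_state(); print({k:np.round(v,3) for k,v in s.items()})
for c in ['scene','side']:
    grab(c,c+'0')
    T=ctrl.camera_params(c)['camera_from_world']; print(c,np.round(-T[:3,:3].T@T[:3,3],2),np.round(T[:3,:3][2],2))
a=cv2.imread('pics/scene0.png');b=cv2.imread('pics/side0.png')
E
```

```text
{'clock': np.float64(0.0), 'joints': array([ 1.203,  0.314, -0.048,  1.21 , -0.   ,  1.571]), 'qd': array([-0.001, -0.001, -0.001,  0.   ,  0.002, -0.001]), 'joint_torque': array([-3.0000e-03, -5.3959e+01,  3.3975e+01,  1.9000e-02, -0.0000e+00,
        0.0000e+00]), 'eef_pos': array([0.216, 0.559, 0.255]), 'tcp_rot': array([-5.740e-01, -3.088e+00,  3.000e-03]), 'ft_force': array([-0.761,  0.752,  0.684]), 'ft_torque': array([ 0.017, -0.033, -0.001]), 'finger_force': np.float64(0.0), 'width': np.float64(0.085)}
scene [ 1.14 -0.39  0.93] [-0.52  0.38 -0.76]
side [0.42 0.67 0.91] [ 0.12 -0.61 -0.78]
```

View pics/scene0.png

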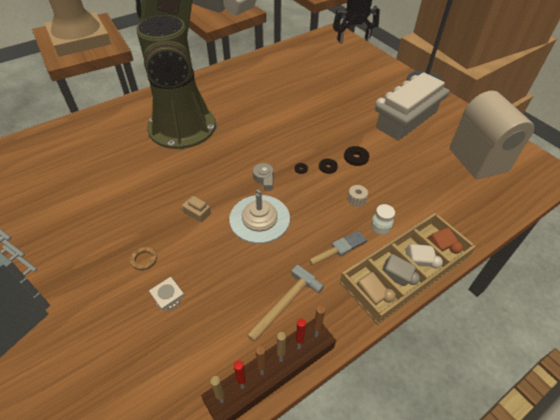

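View pics/side0.png

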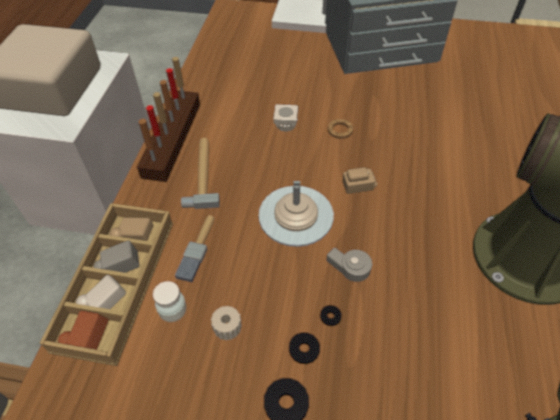

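Scene view: base/dowel at (259,212), drum (358,195), rings at (301,168), (328,166) and (357,156), capital (166,293). Side view: base (297,205), drum (226,321), rings (331,315), (304,347) and (286,400), capital (286,115).

```bash
python3 - <<'E'
from h import *
S={'scene0':dict(base=(259,207,36),drum=(358,195,16),r1=(301,168,11),r2=(328,166,12),r3=(357,156,15),cap=(166,293,20)),
'side0':dict(base=(297,208,40),drum=(226,321,20),r1=(331,315,14),r2=(304,347,18),r3=(286,400,25),cap=(286,115,18))}
for t in S:
    w,im=world(t)
    for n,(u,v,r) in S[t].items():
        W=w[max(0,v-r):v+r,u-r:u+r].reshape(-1,3); W=W[np.isfinite(W[:,2])]
        z=W[:,2]
        if n[0]=='r': m=(z>.005)&(z<.014)
        elif n=='drum': m=(z>.032)&(z<.042)
        elif n=='cap': m=(z>.042)&(z<.052)
        else: m=(z>.085)&(z<.14)
        Q=W[m].astype(np.float32)
        if len(Q)<4: print(t,n,len(Q),np.nanmax(z));continue
        c,sz,a=cv2.minAreaRect(Q[:,:2]*1000)
        print(t,n,len(Q),'c',np.round(c,1),'size',np.round(sz,1),'ang',round(a,1),'zmed',np.median(Q[:,2]).round(4),'mean',Q[:,:2].mean(0).round(4),'zmax',Q[:,2].max())
E
```

```text
scene0 base 79 c [514. -11.] size [14.2 14. ] ang 52.9 zmed 0.1147 mean [ 0.5165 -0.0122] zmax 0.13432394
scene0 drum 177 c [605.8 274. ] size [51.5 53.1] ang 59.4 zmed 0.0349 mean [0.6052 0.2745] zmax 0.038548525
scene0 r1 67 c [406.2 216.5] size [42.5 39.7] ang 18.7 zmed 0.0064 mean [0.4059 0.2159] zmax 0.01098429
scene0 r2 191 c [448.8 294.1] size [60.7 58.3] ang 12.8 zmed 0.0088 mean [0.4492 0.2926] zmax 0.013257223
scene0 r3 309 c [465.1 398.7] size [83.2 81.7] ang 83.1 zmed 0.0113 mean [0.4671 0.3963] zmax 0.013980038
scene0 cap 577 c [ 592.7 -325.9] size [62.9 60.2] ang 4.9 zmed 0.0457 mean [ 0.5937 -0.3265] zmax 0.049810395
side0 base 128 c [512.7  -8.3] size [15.1 12.6] ang 11.5 zmed 0.1144 mean [ 0.5122 -0.007 ] zmax 0.1364427
side0 drum 545 c [604.3 275.6] size [54.7 54.2] ang 28.7 zmed 0.0363 mean [0.6038 0.2757] zmax 0.04076418
side0 r1 303 c [405.7 215.9] size [44.2 41.9] ang 89.7 zmed 0.0077 mean [0.4053 0.216 ] zmax 0.0122839855
side0 r2 715 c [447.4 292.3] size [59.4 60.9] ang 7.4 zmed 0.0101 mean [0.4471 0.2931] zmax 0.013959644
side0 r3 798 c [464.6 393.6] size [80.5 72. ] ang 10.0 zmed 0.0129 mean [0.4639 0.3961] zmax 0.013999478
side0 cap 357 c [ 592.5 -327. ] size [60.3 67.7] ang 7.1 zmed 0.0467 mean [ 0.5915 -0.3248] zmax 0.051389046
```

The three rings measure about 42, 60 and 82 mm, so the collar is r2. I'm moving to a view pose over the drum and checking the distance to the jar from the data.

```bash
python3 -m pendant '[[[4.3,-3.2,-0.6,2.3,0],[4.3,-3.2,-0.6,2.3,0],[4.3,-3.2,-0.6,2.3,0],[4.3,-3.2,-0.6,2.3,0],[4.3,-3.2,-0.6,2.3,0],[4.3,-3.2,-0.6,2.3,0],[4.3,-3.1,-0.6,2.3,0],[4.3,-3.1,-0.6,2.3,0],[4.3,-3.1,-0.6,2.3,0],[0,0,0,0,0],[0,0,0,0,0]]]' 60
python3 - <<'E'
from h import *
s=ctrl.read_state();print({k:np.round(s[k],3) for k in('clock','eef_pos','tcp_rot','joints')})
grab('wrist','w1')
for t,(u,v,r) in {'scene0':(384,219,12),'side0':(168,300,20)}.items():
    w,_=world(t);W=w[v-r:v+r,u-r:u+r].reshape(-1,3);W=W[W[:,2]>.06];print('jar',W.mean(0),cv2.minAreaRect(W[:,:2].astype(np.float32)*1000))
w,_=world('w1');m=(w[:,:,2]>.03)&(w[:,:,2]<.041)&(np.hypot(w[:,:,0]-.605,w[:,:,1]-.275)<.04)
print(cv2.minAreaRect(w[m][:,:2].astype(np.float32)*1000),w[m][:,2].mean())
E
```

```text
clock: 1.48
eef_pos: [0.6022, 0.2747, 0.2017]
tcp_rot: [-0.011, -3.14, 0.0]
ft_force: [0.3, 0.5, 0.3]
width: 0.0851
finger_force: 0.0
{'clock': np.float64(1.475), 'eef_pos': array([0.602, 0.275, 0.202]), 'tcp_rot': array([-0.011, -3.14 ,  0.   ]), 'joints': array([4.28e-01, 4.55e-01, 3.30e-02, 1.15e+00, 1.00e-03, 4.35e-01])}
jar [0.72719905 0.2547582  0.07191177] ((728.1845092773438, 256.80999755859375), (48.55180740356445, 41.56306076049805), 58.12135314941406)
jar [0.72027417 0.2616259  0.07398115] ((721.9215698242188, 258.8639831542969), (47.698638916015625, 50.372459411621094), 22.484947204589844)
((603.3555297851562, 274.42236328125), (55.386592864990234, 55.21771240234375), 86.98714447021484) 0.035423846728239776
```

View pics/w1.png

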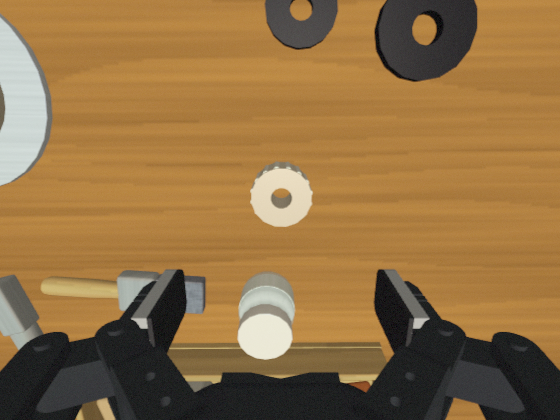

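The drum shows at (281,198), in line with the tool and clear of the jar at (265,330). Grasping.

```bash
python3 -m pendant '[[[0.1,0,-4,0,0],[0,0,-4,0,0],[0,0,-4,0,0],[0,0,-3,0,0],[0,0,-1.8,0,0],[0,0,0,0,0.2],[0,0,0,0,1],[0,0,0,0,1],[0,0,0,0,1],[0,0,0,0,1],[0,0,0,0,1]]]' 50
```

```text
clock: 2.9
eef_pos: [0.6048, 0.2755, 0.0361]
tcp_rot: [0.01, 3.139, 0.002]
ft_force: [-0.9, 0.9, 7.1]
width: 0.0527
finger_force: 53.7
```

```bash
python3 -m pendant '[[[0,0,4,0,1],[0,0,5,0,1],[0,0,5,0,1],[0,-2,5,0,1],[-0.3,-5,2,0,1],[-0.3,-5,0,0,1],[-0.3,-5,0,0,1],[-0.3,-5,0,0,1],[-0.3,-5,0,0,1],[-0.3,-1.4,0,0,1],[0,0,0,0,1],[0,0,0,0,1],[0,0,0,0,1]]]'
python3 - <<'E'
from h import *
s=ctrl.read_state();print({k:np.round(s[k],3) for k in('clock','eef_pos','tcp_rot','ft_force')})
grab('wrist','w2')
w,im=world('w2')
z=w[:,:,2];R=np.hypot(w[:,:,0]-.513,w[:,:,1]+.009)
for lo,hi in((.13,.14),(.12,.13),(.1,.12),(.08,.1),(.058,.07)):
    m=(z>lo)&(z<hi)&(R<.035)
    if m.sum()>3: print(lo,m.sum(),w[m].mean(0).round(4),cv2.minAreaRect(w[m][:,:2].astype(np.float32)*1000))
E
```

```text
clock: 4.53
eef_pos: [0.5859, -0.0078, 0.2442]
tcp_rot: [-0.007, -3.142, -0.0]
ft_force: [-0.2, -0.6, -1.8]
width: 0.0529
finger_force: 53.7
{'clock': np.float64(4.525), 'eef_pos': array([ 0.586, -0.008,  0.244]), 'tcp_rot': array([-0.007, -3.142, -0.   ]), 'ft_force': array([-0.242, -0.555, -1.811])}
0.13 186 [ 0.5125 -0.0114  0.1335] ((512.5877685546875, -11.375967025756836), (13.534151077270508, 5.9650349617004395), 9.550664901733398)
0.12 220 [ 0.5124 -0.0112  0.1232] ((512.7328491210938, -11.42857551574707), (15.403279304504395, 14.855196952819824), 89.6006088256836)
0.058 2539 [ 0.5117 -0.0113  0.0635] ((512.6781005859375, -11.498106002807617), (52.83063888549805, 52.662330627441406), 8.410865783691406)
```

View pics/w2.png

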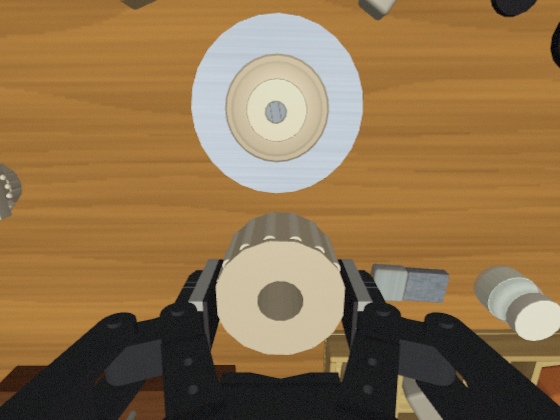

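The drum is held at (280,290), and the dowel at (276,112) measures (0.5126, -0.0114) with the tang at about +9.6°. Next I measure the held drum's centre in the same view.

```bash
python3 - <<'E'
from h import *
w,im=world('w2');z=w[:,:,2]
m=(z>.13)&(z<.14)&(np.hypot(w[:,:,0]-.5126,w[:,:,1]+.0114)<.012);q=w[m][:,:2];q=q-q.mean(0)
V=np.linalg.svd(q,full_matrices=False)[2][0];print('tang',np.degrees(np.arctan2(V[1],V[0])))
b=np.hypot(w[:,:,0]-.586,w[:,:,1]+.008)<.05
top=np.nanpercentile(z[220:345,225:340],80);print('top',top)
m=np.zeros(z.shape,bool);m[215:355,219:342]=1;m&=abs(z-top)<.003
P=w[m][:,:2].astype(np.float32)*1000;print(m.sum(),cv2.minEnclosingCircle(P),cv2.minAreaRect(P))
# bore: pixel hole contour filled in top mask
k=cv2.morphologyEx(m.astype(np.uint8),cv2.MORPH_OPEN,np.ones((3,3)))
cs,h=cv2.findContours(k,cv2.RETR_CCOMP,cv2.CHAIN_APPROX_NONE)
for c,hh in zip(cs,h[0]):
    if hh[3]>=0 and len(c)>40:
        c=c[:,0];Q=w[c[:,1],c[:,0]];print('hole',cv2.fitEllipse(Q[:,:2].astype(np.float32)*1000))
E
```

```text
tang 9.822947190711957
top 0.2440182279055052
10550 ((585.3212280273438, -8.210966110229492), 28.75058937072754) ((585.2297973632812, -8.627052307128906), (56.67512130737305, 51.76323318481445), 3.803462266921997)
hole ((585.239013671875, -8.488725662231445), (19.156641006469727, 19.32696533203125), 34.11725616455078)
```

```bash
python3 -m pendant '[[[-3.6,-0.15,0,0,1],[-3.66,-0.14,0,0,1],[0,0,-3,0,1],[0,0,-3,0,1],[0,0,0,0,1],[0,0,-2,0,1],[0,0,-2,0,1],[0,0,0,0,1],[0,0,0,0,1]]]'
```

```text
clock: 5.7
eef_pos: [0.514, -0.0118, 0.1456]
tcp_rot: [0.01, 3.14, 0.0]
ft_force: [-1.7, 0.0, -3.2]
width: 0.0528
finger_force: 53.7
```

```bash
python3 -m pendant '[[[0,0,-1.5,0,1],[0,0,-1.5,0,1],[0,0,-0.8,0,1],[0,0,-0.4,0,1],[0,0,0,0,1],[0,0,0,0,1]]]'
```

```text
clock: 6.45
eef_pos: [0.5133, -0.0121, 0.1025]
tcp_rot: [0.01, 3.141, -0.0]
ft_force: [-1.4, 1.4, -3.9]
width: 0.0529
finger_force: 53.9
```

```bash
python3 -m pendant '[[[0,0,-0.1,0,1],[0,0,0,0,1],[0,0,-0.1,0,1],[0,0,0,0,1],[0,0,0,0,0.5],[0,0,0,0,0],[0,0,0,0,0],[0,0,0,0,0],[0,0,0,0,0]]]'
```

```text
clock: 7.58
eef_pos: [0.5132, -0.0121, 0.1004]
tcp_rot: [0.01, 3.141, -0.0]
ft_force: [0.2, 0.1, -0.1]
width: 0.0857
finger_force: 0.0
```

```bash
python3 -m pendant '[[[0,0,5,0,0],[0,0,5,0,0],[-0.4,2,4,10,0],[-0.8,3.8,-0.7,10,0],[-0.9,4.2,-0.7,10,0],[-0.9,4.2,-0.7,10,0],[-0.9,4.2,-0.7,10,0],[-0.9,4.2,-0.7,10,0],[-0.9,4.2,-0.7,10,0],[-0.8,3.7,0,10,0],[0,0,0,10,0],[0,0,0,0,0],[0,0,0,0,0]]]'
python3 - <<'E'
from h import *
s=ctrl.read_state();print({k:np.round(s[k],4) for k in('clock','eef_pos','tcp_rot','joints')})
grab('wrist','w3');w,im=world('w3');z=w[:,:,2]
m=(z>.006)&(z<.014)&(np.hypot(w[:,:,0]-.448,w[:,:,1]-.293)<.04);P=w[m][:,:2].astype(np.float32)*1000
print(m.sum(),cv2.minAreaRect(P),cv2.minEnclosingCircle(P),w[m][:,2].mean())
grab('scene','scene1');w,im=world('scene1');z=w[:,:,2]
m=(z>.094)&(z<.104)&(np.hypot(w[:,:,0]-.5126,w[:,:,1]+.0114)<.05);print('drum',cv2.minAreaRect(w[m][:,:2].astype(np.float32)*1000),w[m][:,2].mean())
E
```

```text
clock: 9.2
eef_pos: [0.4482, 0.2926, 0.1983]
tcp_rot: [2.21, -2.232, 0.0]
ft_force: [0.8, -0.3, 1.1]
width: 0.0853
finger_force: 0.0
{'clock': np.float64(9.2), 'eef_pos': array([0.4482, 0.2926, 0.1983]), 'tcp_rot': array([ 2.2104e+00, -2.2323e+00,  1.0000e-04]), 'joints': array([ 5.7850e-01,  2.2370e-01, -3.0050e-01,  1.0467e+00, -1.0000e-04,
       -9.8250e-01])}
2732 ((447.26446533203125, 292.5955505371094), (59.94831848144531, 59.829856872558594), 50.40184783935547) ((447.27239990234375, 292.7397766113281), 30.570783615112305) 0.009492944131841267
drum ((513.2254638671875, -10.61063003540039), (53.29006576538086, 56.44821548461914), 24.221681594848633) 0.09872028358638921
```

View pics/w3.png

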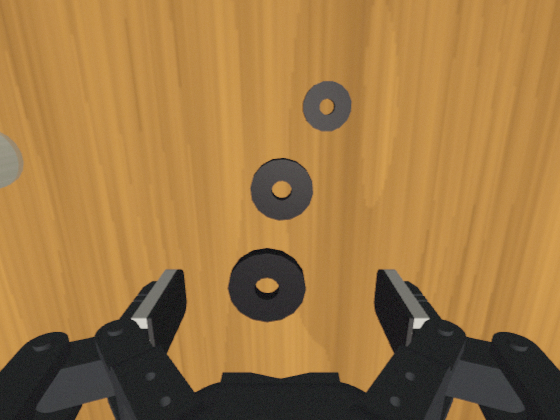

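The collar is at (281,189) and the small and large rings are clear of the finger line. The drum is seated, with its top at 0.099. I'm lowering with the fingers partly closed and measuring the tip height.

```bash
python3 -m pendant '[[[-0.1,0,-4,0,0.18],[0,0,-4,0,0.18],[0,0,-4,0,0.18],[0,0,-3,0,0.18],[0,0,-1.2,0,0.18],[0,0,0,0,0.18],[0,0,0,0,0.18]]]' 30
python3 - <<'E'
from h import *
s=ctrl.read_state();print({k:np.round(s[k],4) for k in('eef_pos','width')})
grab('wrist','w4');w,im=world('w4');p=s['eef_pos']
m=(abs(w[:,:,1]-p[1])<.02)&(abs(abs(w[:,:,0]-p[0])-.042)<.012)&(w[:,:,2]<.09)
for lo in np.arange(-.01,.06,.004):
    k=m&(w[:,:,2]>=lo)&(w[:,:,2]<lo+.004);print(round(lo,3),k.sum(),end=' | ')
E
```

```text
clock: 10.18
eef_pos: [0.4482, 0.2935, 0.0376]
tcp_rot: [-2.212, 2.228, -0.001]
ft_force: [0.1, -0.5, -0.8]
width: 0.0701
finger_force: 0.0
{'eef_pos': array([0.4482, 0.2935, 0.0376]), 'width': np.float64(0.0701)}
-0.01 0 | -0.006 26 | -0.002 4506 | 0.002 0 | 0.006 51 | 0.01 7 | 0.014 0 | 0.018 90 | 0.022 266 | 0.026 421 | 0.03 482 | 0.034 517 | 0.038 589 | 0.042 613 | 0.046 694 | 0.05 629 | 0.054 882 | 0.058 323 |
```

View pics/w4.png

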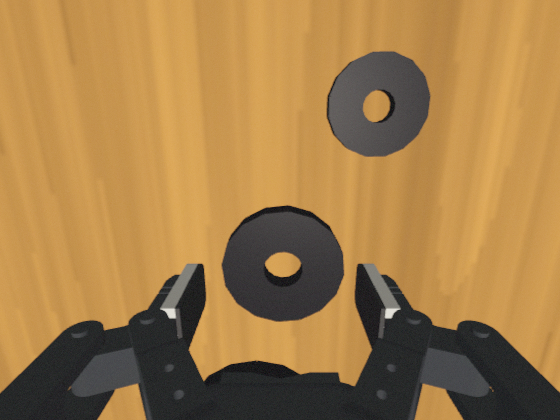

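The collar sits centred between the pads, at (283,264). The tips are 18 mm below the TCP, so I go down 1.5 cm and close.

```bash
python3 -m pendant '[[[0,-0.05,-0.8,0,0.18],[0,0,-0.7,0,0.18],[0,0,0,0,0.18],[0,0,0,0,0.5],[0,0,0,0,0.5],[0,0,0,0,0.5],[0,0,0,0,0.5]]]' 30
```

```text
clock: 11.1
eef_pos: [0.4471, 0.2924, 0.0215]
tcp_rot: [2.214, -2.229, -0.0]
ft_force: [-1.5, -0.6, 5.6]
width: 0.0588
finger_force: 32.6
```

```bash
python3 -m pendant '[[[0,0,3,0,0.6],[0,0,5,0,0.6],[0,0,5,0,0.6],[0.5,-2,5,0,0.6],[1.2,-4.3,3.5,0,0.6],[1.2,-4.3,0,0,0.6],[1.2,-4.3,0,0,0.6],[1.2,-4.3,0,0,0.6],[1.2,-4.3,0,0,0.6],[0,0,0,0,0.6],[0,0,0,0,0.6],[0,0,0,0,0.6]]]'
cat >m.py <<'E'
from h import *
import sys
tag,dz=sys.argv[1],float(sys.argv[2])   # part top relative to tcp z
s=ctrl.read_state();p=s['eef_pos'];print({k:np.round(s[k],4) for k in('clock','eef_pos','tcp_rot','width')})
grab('wrist',tag);w,im=world(tag);z=w[:,:,2]
m=(z>.12)&(z<.14)&(np.hypot(w[:,:,0]-.5126,w[:,:,1]+.0114)<.013);d=w[m][:,:2].mean(0)*1000;print('dowel',m.sum(),d,cv2.minAreaRect(w[m][:,:2].astype(np.float32)*1000)[:2])
m=(abs(z-p[2]-dz)<.003)&(np.hypot(w[:,:,0]-p[0],w[:,:,1]-p[1])<.045)
v=np.argwhere(m);P=w[m][:,:2].astype(np.float32)*1000;print('part',m.sum(),cv2.minEnclosingCircle(P),cv2.minAreaRect(P),z[m].mean())
k=cv2.morphologyEx(m.astype(np.uint8),cv2.MORPH_OPEN,np.ones((3,3)))
cs,h=cv2.findContours(k,cv2.RETR_CCOMP,cv2.CHAIN_APPROX_NONE)
for c,hh in zip(cs,h[0]):
    if hh[3]>=0 and len(c)>30:
        c=c[:,0];Q=w[c[:,1],c[:,0]];Q=Q[np.isfinite(Q[:,0])];print('hole',cv2.fitEllipse(Q[:,:2].astype(np.float32)*1000))
E
python3 m.py w5 -0.0115
```

```text
clock: 12.6
eef_pos: [0.5119, 0.0585, 0.2362]
tcp_rot: [-2.216, 2.227, 0.0]
ft_force: [0.6, 0.5, -0.0]
width: 0.0589
finger_force: 32.6
{'clock': np.float64(12.6), 'eef_pos': array([0.5119, 0.0585, 0.2362]), 'tcp_rot': array([-2.2157e+00,  2.2270e+00,  5.0000e-04]), 'width': np.float64(0.0589)}
dowel 429 [512.74027355 -11.27324464] ((512.8067016601562, -11.125120162963867), (15.142681121826172, 15.11086368560791))
part 11987 ((512.16796875, 51.446937561035156), 43.01401901245117) ((515.5242309570312, 56.097450256347656), (61.51954650878906, 69.97042083740234), 54.181907653808594) 0.22414371330587984
hole ((512.055419921875, 58.80741882324219), (19.188941955566406, 19.30033302307129), 178.95071411132812)
```

```bash
python3 -m pendant '[[[0.07,-3.5,0,0,0.6],[0,-3.5,0,0,0.6],[0,0,-3,0,0.6],[0,0,-3,0,0.6],[0,0,-1,0,0.6],[0,0,0,0,0.6],[0,0,-1,0,0.6],[0,0,-1,0,0.6],[0,0,-1,0,0.6],[0,0,-1,0,0.6],[0,0,0,0,0.6],[0,0,0,0,0.6]]]'
```

```text
clock: 14.15
eef_pos: [0.513, -0.0125, 0.1264]
tcp_rot: [-2.214, 2.229, -0.0]
ft_force: [0.1, 0.4, -0.4]
width: 0.0591
finger_force: 32.6
```

```bash
python3 -m pendant '[[[0,0,-0.2,0,0.6],[0,0,-0.15,0,0.6],[0,0,0,0,0.6],[0,0,0,0,0.45],[0,0,0,0,0.2],[0,0,0,0,0],[0,0,0,0,0],[0,0,0,0,0]]]'
```

```text
clock: 15.15
eef_pos: [0.5128, -0.0125, 0.1228]
tcp_rot: [-2.214, 2.229, 0.0]
ft_force: [-0.1, -0.4, 0.2]
width: 0.0854
finger_force: 0.0
```

```bash
python3 -m pendant '[[[0,0,4,0,0],[0,0,5,0,0],[0.4,-1.5,2,-8,0],[1.0,-4,0,-10,0],[1.1,-4.3,0,-10,0],[1.1,-4.3,0,-10,0],[1.1,-4.3,0,-10,0],[1.1,-4.3,0,-10,0],[1.1,-4.3,0,-10,0],[1.1,-4.4,0,-10,0],[0,0,0,-7,0],[0,0,0,0,0],[0,0,0,0,0]]]'
python3 - <<'E'
from h import *
s=ctrl.read_state();print({k:np.round(s[k],4) for k in('clock','eef_pos','tcp_rot','joints')})
from scipy.spatial.transform import Rotation as R
y=R.from_rotvec(s['tcp_rot']).as_matrix()[:,1];print('close az',np.degrees(np.arctan2(y[1],y[0])))
grab('wrist','w6');w,im=world('w6');z=w[:,:,2]
m=(z>.042)&(z<.05)&(np.hypot(w[:,:,0]-.593,w[:,:,1]+.3265)<.05);P=w[m][:,:2].astype(np.float32)*1000
print(m.sum(),cv2.minAreaRect(P),w[m][:,2].mean())
grab('scene','scene2');w,im=world('scene2');z=w[:,:,2]
m=(z>.105)&(z<.115)&(np.hypot(w[:,:,0]-.5126,w[:,:,1]+.0114)<.05);print('collar',m.sum(),cv2.minAreaRect(w[m][:,:2].astype(np.float32)*1000),w[m][:,2].mean())
E
```

```text
clock: 16.77
eef_pos: [0.5928, -0.3261, 0.2328]
tcp_rot: [0.131, -3.139, -0.0]
ft_force: [-0.3, -0.3, 0.1]
width: 0.0853
finger_force: 0.0
{'clock': np.float64(16.775), 'eef_pos': array([ 0.5928, -0.3261,  0.2328]), 'tcp_rot': array([ 1.3070e-01, -3.1387e+00, -2.0000e-04]), 'joints': array([-0.503 ,  0.4698,  0.1263,  1.2276,  0.    , -0.5862])}
close az 94.7695582689473
3787 ((591.9027099609375, -327.9720153808594), (59.97038269042969, 60.16350173950195), 4.864394664764404) 0.045917043279773875
collar 286 ((512.9927978515625, -11.911880493164062), (58.190818786621094, 59.63206481933594), 55.57560729980469) 0.1087212396012804
```

View pics/w6.png

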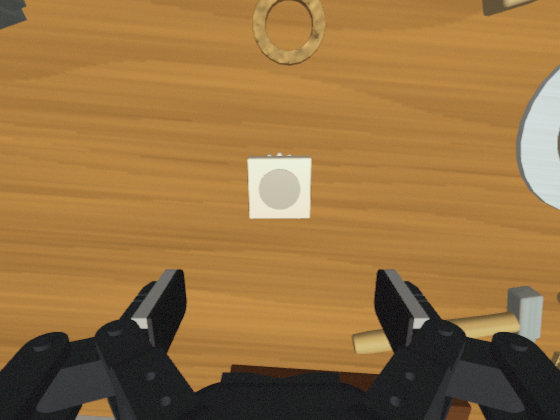

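View pics/scene2.png

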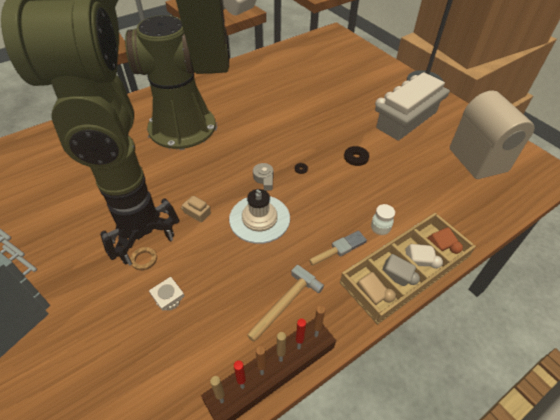

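The capital is at (280,188), square to the jaws with clear space around it; the scene view shows the collar on the drum at (258,200). Grasping the capital.

```bash
python3 -m pendant '[[[-0.1,-0.2,-4,0,0],[0,0,-4,0,0],[0,0,-4,0,0],[0,0,-4,0,0],[0,0,-2.9,0,0],[0,0,0,0,0.2],[0,0,0,0,0.6],[0,0,0,0,0.6],[0,0,0,0,0.6],[0,0,0,0,0.6]]]' 45
```

```text
clock: 18.12
eef_pos: [0.5921, -0.3287, 0.0444]
tcp_rot: [-0.127, 3.138, -0.001]
ft_force: [-0.9, -0.1, 1.1]
width: 0.059
finger_force: 50.4
```

```bash
python3 -m pendant '[[[0,0,4,0,0.6],[0,0,5,0,0.6],[0,0,5,0,0.6],[0,2,5,0,0.6],[-0.1,5,2,1,0.6],[-0.1,5,0,1,0.6],[-0.1,5,0,1,0.6],[-0.1,5,0,1,0.6],[-0.1,5,0,1,0.6],[-0.1,4.6,0,0,0.6],[0,0,0,0,0.6],[0,0,0,0,0.6],[0,0,0,0,0.6]]]'
python3 m.py w7 0.0016
```

```text
clock: 19.75
eef_pos: [0.5859, -0.0136, 0.2538]
tcp_rot: [0.261, -3.131, 0.001]
ft_force: [-0.7, -0.3, -2.1]
width: 0.0589
finger_force: 50.3
{'clock': np.float64(19.75), 'eef_pos': array([ 0.5859, -0.0136,  0.2538]), 'tcp_rot': array([ 2.6140e-01, -3.1306e+00,  5.0000e-04]), 'width': np.float64(0.0589)}
dowel 375 [512.49769121 -11.81119403] ((512.4940795898438, -11.303983688354492), (15.371904373168945, 15.04266357421875))
part 19132 ((583.4625854492188, -14.747270584106445), 43.44454574584961) ((586.2734375, -14.249286651611328), (61.78278350830078, 86.53533172607422), 9.751903533935547) 0.25532417465544704
```

```bash
python3 - <<'E'
from h import *
w,im=world('w7');z=w[:,:,2];a=np.radians(9.7)
m=(abs(z-.2554)<.003);q=w[m][:,:2]*1000-[585.9,-13.6]
u=q@[np.cos(a),np.sin(a)];v=q@[-np.sin(a),np.cos(a)]
k=abs(v)<25;k&=abs(u)<45
print(np.percentile(u[k],[0,.5,99.5,100]))
print([np.percentile(u[k&(abs(v-c)<5)],[.5,99.5]).round(1) for c in(-20,-10,0,10,20)])
k=(abs(u+20)<8)&(abs(v)<45);print(np.histogram(v[k],bins=np.arange(-46,47,2)))
E
```

```text
[-30.63514057 -30.15490632  29.27565673  31.1685693 ]
[array([-30.2,  29.2]), array([-30.2,  29.1]), array([-30.2,  29.2]), array([-30. ,  29.3]), array([-30. ,  29.3])]
(array([  0,   0,   0,   0,   0,   0,   0,  25, 178, 189, 184, 191, 187,
       180, 184, 195, 195, 195, 191, 189, 192, 191, 212, 205, 195, 189,
       188, 191, 198, 194, 189, 188, 182, 194, 189, 187, 186,  94,   0,
         0,   0,   0,   0,   0,   0,   0]), array([-46, -44, -42, -40, -38, -36, -34, -32, -30, -28, -26, -24, -22,
       -20, -18, -16, -14, -12, -10,  -8,  -6,  -4,  -2,   0,   2,   4,
         6,   8,  10,  12,  14,  16,  18,  20,  22,  24,  26,  28,  30,
        32,  34,  36,  38,  40,  42,  44,  46]))
```

```bash
python3 -m pendant '[[[-3.65,0.15,0,0,0.6],[-3.65,0.15,0,0,0.6],[0,0,-3,0,0.6],[0,0,-2.5,0,0.6],[0,0,0,0,0.6],[0,0,-0.8,0,0.6],[0,0,-0.8,0,0.6],[0,0,-0.8,0,0.6],[0,0,-0.4,0,0.6],[0,0,0,0,0.6],[0,0,0,0,0.6]]]'
```

```text
clock: 21.18
eef_pos: [0.513, -0.0095, 0.171]
tcp_rot: [-0.264, 3.13, -0.0]
ft_force: [0.4, -0.5, -2.4]
width: 0.0593
finger_force: 50.4
```

```bash
python3 -m pendant '[[[0,0,-0.4,0,0.6],[0,0,-0.2,0,0.6],[0,0,0,0,0.6]]]'; python3 -m pendant '[[[0,0,-0.2,0,0.6],[0,0,-0.1,0,0.6],[0,0,0,0,0.6]]]'
```

```text
clock: 21.55
eef_pos: [0.5126, -0.0095, 0.1646]
tcp_rot: [0.264, -3.13, -0.0]
ft_force: [0.4, -0.5, -3.2]
width: 0.059
finger_force: 50.4
clock: 21.92
eef_pos: [0.5128, -0.0095, 0.1617]
tcp_rot: [0.264, -3.13, -0.0]
ft_force: [-0.1, 0.2, -2.7]
width: 0.0589
finger_force: 50.4
```

Below the stop height (0.1634) with no contact force, so it may be entering the slot. Continuing down gently.

```bash
python3 -m pendant '[[[0,0,-0.15,0,0.6],[0,0,0,0,0.6]]]'; python3 -m pendant '[[[0,0,-0.15,0,0.6],[0,0,0,0,0.6]]]'
```

```text
clock: 22.18
eef_pos: [0.5128, -0.0095, 0.1602]
tcp_rot: [0.264, -3.13, 0.0]
ft_force: [0.2, 0.3, -2.1]
width: 0.0591
finger_force: 50.4
clock: 22.42
eef_pos: [0.5128, -0.0096, 0.1587]
tcp_rot: [0.264, -3.13, 0.0]
ft_force: [-0.1, -0.9, -3.3]
width: 0.0594
finger_force: 50.4
```

```bash
python3 -m pendant '[[[0,0,-0.15,0,0.6],[0,0,-0.1,0,0.6],[0,0,0,0,0.6]]]'; python3 -m pendant '[[[0,0,-0.1,0,0.6],[0,0,0,0,0.6]]]'
```

```text
clock: 22.8
eef_pos: [0.5128, -0.0095, 0.1562]
tcp_rot: [0.264, -3.13, 0.0]
ft_force: [-0.1, -0.6, -2.8]
width: 0.059
finger_force: 50.4
clock: 23.05
eef_pos: [0.5128, -0.0095, 0.1552]
tcp_rot: [0.264, -3.13, 0.0]
ft_force: [-0.7, -1.7, -2.4]
width: 0.0592
finger_force: 50.4
```

Within about 1 mm of seated. Releasing and rising.

```bash
python3 -m pendant '[[[0,0,-0.05,0,0.6],[0,0,0,0,0.45],[0,0,0,0,0.2],[0,0,0,0,0],[0,0,0,0,0],[0,0,0,0,0],[0,0,3,0,0],[0,0,5,0,0],[4,0,5,0,0],[5,0,0,0,0],[0,0,0,0,0],[0,0,0,0,0],[0,0,0,0,0]]]'
python3 - <<'E'
from h import *
s=ctrl.read_state();print(s['clock'],s['eef_pos'],s['width'])
grab('wrist','w8');grab('side','side3')
for t in('w8','side3'):
    w,im=world(t);z=w[:,:,2];R=np.hypot(w[:,:,0]-.5126,w[:,:,1]+.0114)
    m=(z>.145)&(z<.18)&(R<.05);P=w[m].astype(np.float32);print(t,m.sum(),cv2.minAreaRect(P[:,:2]*1000),np.percentile(P[:,2],[5,50,95]))
    c=np.linalg.lstsq(np.c_[P[:,:2],np.ones(len(P))],P[:,2],rcond=None)[0];print('tilt',c[:2])
a=cv2.imread('pics/side3.png')[60:360,120:440];cv2.imwrite('pics/side3c.png',cv2.resize(a,None,fx=1.9,fy=1.9))
E
```

```text
clock: 24.68
eef_pos: [0.6007, -0.0095, 0.2834]
tcp_rot: [0.264, -3.129, -0.0]
ft_force: [0.9, 0.3, -0.1]
width: 0.0857
finger_force: 0.0
24.675 [ 0.60071837 -0.00952627  0.28342547] 0.08572318118793372
w8 7573 ((512.7819213867188, -10.505531311035156), (59.706573486328125, 60.3679084777832), 9.60389518737793) [0.1544478  0.15586284 0.15733141]
tilt [ 0.00129315 -0.00084786]
side3 708 ((512.5282592773438, -9.633243560791016), (59.08222961425781, 63.130699157714844), 10.076956748962402) [0.14919758 0.15631805 0.15916954]
tilt [ 0.00774283 -0.05915264]
```

View pics/side3c.png

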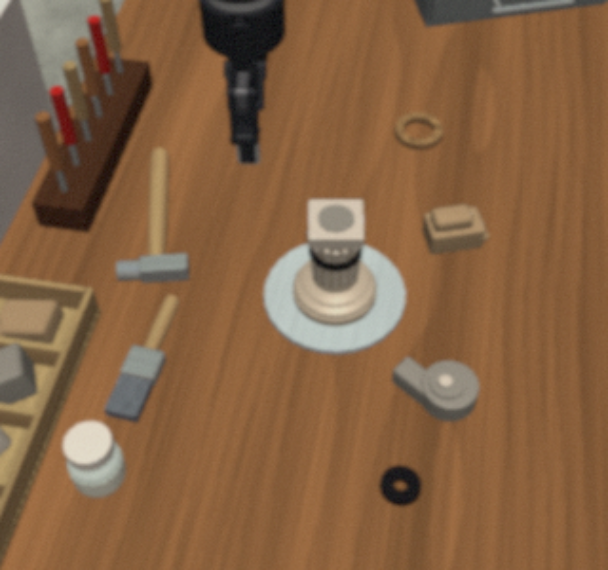

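The column stands complete at (335,260). The capital's top is at 0.156, which is home, and it is level and within about 1 mm of the axis. The gripper is clear, so I'm handing in.

```bash
python3 -c "
from bench import ctrl
print(ctrl.hand_in())"
```

```text
the job is handed in; nothing more can be done
None
```

The column is rebuilt and handed in at about 25 s: drum, collar and capital are on the dowel, and the capital went home over the tang without any turning on the dowel. My last measurement put it level and within about 1 mm of the axis, but the hand-in did not report a verdict.

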